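# Extend the desk monopod to its second stop and hold it there

### The job

Raise the telescoping camera post on the desk for me: gently squeeze the release button on its grip head (its plastic cracks at a grip of about 30 N, so stay well below that), and with the button kept squeezed pull the head straight up, past the first stop, to the second stop, where it ends. Finish holding it there, fully extended and with the button still squeezed, so that I can tighten the clamp ring; leave the jar, the little bottle and the tape roll near it undisturbed.

Things in the scene. Friction and masses are not known exactly. Their poses are not given: they have to be found in the camera images.
- monopod: short upright telescoping camera post, fixed to the desk. Origin: centre of its foot's underside, on the desk; z up the post; -x points to the side of the head with the button. Round dark foot, partly on the black mouse mat (radius 46 mm, 24 mm high), dark lower tube (radius 17 mm) to z = 138 mm, ribbed clamp ring (radius 21 mm) at its top. Only the head and the bright inner tube below it move.
- mast (a joint): how far the head is pulled up, m: 0 stowed, 0.05 first stop, 0.10 second stop (hard end). A pin on the release button locks it at 0 and at 0.05: with the button out it rises only 2 to 4 mm; with the button kept squeezed it glides past the first stop without a halt. Lifting takes 3 to 6 N; it sinks if let go.
- release (a joint): how far the release button is pressed in, m: 0 out, 0.005 fully in; the lock is free from 0.0035 on. A spring pushes it out: about 2 N to start, 5 N fully in, so a grip of 10 to 15 N presses it fully.
- grip (a point): point on the post's axis inside the head at mid-button height, 167 mm above the desk when stowed; rises with the head; axes as monopod. Grey head, 40 mm (x) x 32 mm (y) x 52 mm high, 27 mm below to 25 mm above this point; a screw stud on top to 36 mm above it. Fingers closing here along x, one on the button, one on the ribbed back face, press the button; along y they miss it.
- button_face (a point): centre of the release button's outer face, 27 mm from the post's axis on the head's -x side (22 mm when in); the back face is at x = +20 mm, so the grip is 47 mm wide with the button out, 42 mm with it in. The button is a white rounded block 16 mm wide, 24 mm high, standing 7 mm out of the head (2 mm when in).
- jar: bystander: clear round jar with white lid, 60 mm across, 75 mm high, loose, stands to the left of the post; origin centre of its underside
- dropper: bystander: small white bottle with blue cap, 32 mm across, 70 mm high, loose, stands on the black mouse mat (3.6 mm thick) by the post's foot; origin centre of its underside
- tape: bystander: roll of tan tape, 92 mm across, 48 mm high, loose, lies to the right of the post; origin centre of its underside
Things that resemble listed ones, but are neither listed nor needed, are in the scene too. Several things look just like the monopod: the one meant starts nearest to the robot's base.

How it is judged:
By the outcome, as a careful person would: the job done as asked, in the order asked, and still so for the second after the job is handed in, while the arm keeps its last pose, push and grip.
It also fails if it takes over 29 s, if anything falls off the work surface, if the arm or the gripper's body presses on something with over 40 N, if the wrist force passes 120 N, or if a joint passes its speed limit or range.

### The arm

A 6-joint arm with a two-finger parallel gripper is mounted at the origin on a cart in front of the work surface, level with it; the furniture and walls round the work are solid. World frame = base frame: x ahead of the robot, y to its left, z up, the work surface at z = 0. Lengths are in m, angles in rad, forces in N, time in s.
With the tool pointing down it reaches from about 0.275 to 0.825 m from the base axis. Payload 4.9 kg.
Tool frame: the origin (TCP) lies midway between the tips of the shut fingers; the grasp point (between the pads) lies 19 mm behind it (grip_point_offset is the distance from the TCP to the grasp point, in m); z points along the fingers, y is the line along which they close (so a half turn about z gives the same grasp; the last joint's range is limited). The gripper opens to 85 mm and grips with 20 to 120 N. Pads are 22 mm wide; open, the fingers measure 114 mm over their backs; the gripper's body (76 mm by 85 mm) begins 54 mm behind the grasp point. The pads swing forward as they close: fully open they stand 13 mm farther back than shut.
Start: joints at [1.184, 0.326, -0.193, 1.052, 0, 1.437], TCP at [0.138, 0.533, 0.231] pointing down, gripper open.
Joint ranges: [-2.65, 2.65], [-0.97, 1.79], [-1.3, 1.35], [-1.93, 2.1], [-1.47, 1.37], [-3.14, 3.14]. Speed limits (rad/s): [2.57, 2.57, 3.14, 3.14, 3.14, 3.14].

### API

Orientations are given as a rotation vector (axis times angle).
In Python, from cell import * gives the robot as it stands. Calls block until the motion is done:
- movep(position, orientation): joint-space move of the TCP to a pose.
- move_l(position, velocity=0.15, rot=None, until_force=None): straight line of the TCP; rot=None keeps the orientation; velocity is the mean speed in m/s. With until_force (N) it stops when the force on the tool has changed by that much, and returns True; else False.
- set_joints(angles): joint-space move.
- let_go() and grab(newtons=None): open the fingers fully, or close them until they stop; newtons is the grip in N (None keeps the last).
- sleep(seconds).
- ik(position, orientation): joint angles nearest the present ones, or None.
- get_state(): the state.
- grab_frame(name): name is "scene" or "top" or "wrist"; returns a dict with "img" (420x560x3 uint8, red, green, blue), "fx", "fy", "cx", "cy" (pixels), "k1" (the pictures are not rectified: a ray, as slopes to the right and down, at radius r is drawn at 1 + k1 r^2 times it, then the intrinsics apply), "cam_to_world" (4x4, takes a point from camera to world coordinates); the wrist camera has in their place "T_tool_cam" (4x4, takes a point from camera to tool coordinates, whose origin is the TCP and whose axes are the flange's). Camera axes: x right, y down, z forward; pixel columns grow to the right and rows downward; lengths in m; the calibration is good to about 2 mm. A picture is of the moment at which its call begins: read the wrist's pose just before it. There is no depth.
A pose or a line that the arm cannot do raises MotionError and nothing moves.
- sign_off(): hands the job in; it is judged then, once.
Trained networks look in the newest picture that a camera, given by its name, has taken for a name from the list of things; names that differ only in an ending like _2 or _b are one class to them, and where a whole thing is asked for, a point or a joint stands for the part that bears it (a point fixed in the world has none). Each returns a list of dicts, best first, with "score" (0 to 1); they miss things now and then, are a little off and sometimes report something else, mostly with a low value. They report only what shows in the picture. A call takes as long as a camera call. They do not tell look-alikes from the thing itself.
- spot_in(camera, name): "centre" ([column, row] in pixels, amid what is visible of it).
- silhouettes(camera, name): "mask" (420x560 bool, what is visible of it) and "centre" ([column, row] in pixels, amid what is visible of it).
- tip_of(camera, name): "centre" ([column, row] in pixels: a listed point, or the origin of a listed thing).
The state is a dict: "clock": time; "q": joint angles; "joint_velocities": joint speeds; "tau": joint torques, N m; "position": TCP position; "eef_rot": TCP orientation; "contact_force": force on the tool from outside, world axes, zero at the start; "wrist_torque": the same for the moment, N m; "finger_gap": opening from 0.0 (shut) to 1.0 (fully open); "grasp_force": force on a finger pad.
Only numpy, scipy, OpenCV 4.12 (cv2) and the standard library are available. Lean on these libraries where they do the work, as an engineer would, in place of code of your own. Each camera call takes 0.05 s, during which the arm holds its last target. There are 200 camera calls.

## Working session

There is one attempt and no reset: what is moved stays moved. The work goes in short steps, each a Python script; the robot and the scene stay as the last script left them, time stands still between calls to the robot, and variables do not carry over. Pictures are saved under pics/ and viewed, at most 10 in all, crops included, and the job is handed in when it is done.

```bash
mkdir -p pics; cat > h.py <<'E'
import numpy as np, cv2
from cell import *
def ray(f,px,T=None):
    K=np.array([[f['fx'],0,f['cx']],[0,f['fy'],f['cy']],[0,0,1.]])
    d=cv2.undistortPoints(np.array([[px]],float),K,np.array([f['k1'],0,0,0.]))[0,0]
    T=np.array(f['cam_to_world']) if T is None else T
    return T[:3,3],T[:3,:3]@np.array([d[0],d[1],1])
def at_z(f,px,z,T=None):
    o,d=ray(f,px,T); return o+d*(z-o[2])/d[2]
def proj(f,P,T=None):
    T=np.array(f['cam_to_world']) if T is None else T
    p=np.linalg.inv(T)@np.append(P,1); x,y=p[0]/p[2],p[1]/p[2]; s=1+f['k1']*(x*x+y*y)
    return np.array([f['fx']*x*s+f['cx'],f['fy']*y*s+f['cy']])
def save(f,n): cv2.imwrite('pics/'+n,f['img'][:,:,::-1])
E
python3 - <<'E'
from h import *
ims=[]
for c in("scene","top"):
    f=grab_frame(c); ims.append(f['img']); save(f,c+'.png')
    print(c,np.array(f['cam_to_world'])[:3,3].round(2))
    for n,z in(("monopod",0),("grip",.167),("button_face",.167),("jar",0),("dropper",.0036),("tape",0)):
        for d in tip_of(c,n): print(n,round(d['score'],2),np.round(d['centre']),at_z(f,d['centre'],z).round(3))
print(get_state()['clock'])
E
```

```text
scene [-0.08 -0.15  0.89]
monopod 0.93 [250. 256.] [0.482 0.191 0.   ]
monopod 0.87 [163. 240.] [0.441 0.4   0.   ]
grip 0.88 [152. 186.] [0.46  0.401 0.167]
grip 0.82 [249. 208.] [0.485 0.182 0.167]
button_face 0.61 [237. 216.] [0.455 0.194 0.167]
button_face 0.44 [140. 199.] [0.418 0.404 0.167]
jar 0.97 [217. 197.] [0.617 0.351 0.   ]
dropper 0.6 [265. 234.] [0.551 0.184 0.004]
tape 0.96 [379. 284.] [ 0.523 -0.105  0.   ]
top [0.36 0.13 1.09]
monopod 0.8 [181. 260.] [0.449 0.413 0.   ]
monopod 0.68 [271. 244.] [0.485 0.184 0.   ]
grip 0.84 [266. 235.] [0.485 0.186 0.167]
grip 0.84 [170. 251.] [0.455 0.395 0.167]
button_face 0.46 [270. 250.] [0.454 0.178 0.167]
button_face 0.42 [163. 264.] [0.427 0.409 0.167]
jar 0.57 [204. 191.] [0.626 0.357 0.   ]
dropper 0.52 [272. 216.] [0.556 0.18  0.004]
tape 0.75 [384. 228.] [ 0.521 -0.103  0.   ]
tape 0.33 [265. 248.] [0.477 0.2   0.   ]
0.7
```

View pics/scene.png

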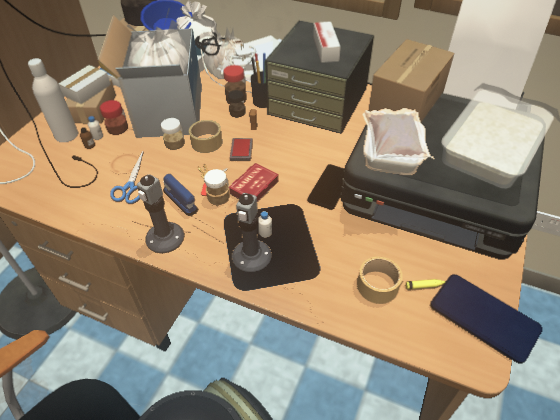

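View pics/top.png

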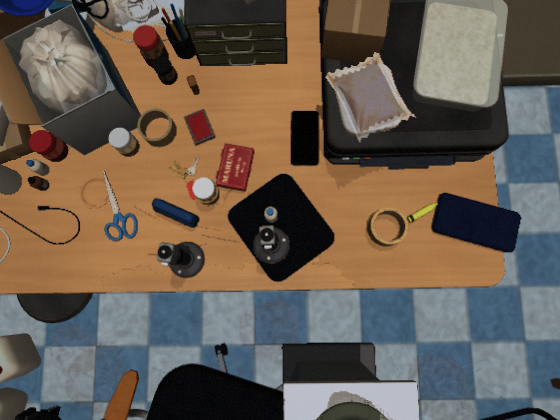

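Two monopod look-alikes show: one in scene at (250,256) / top (271,244), about 0.52 m from the base, and one in scene at (163,240) / top (181,260), about 0.60 m away. The first is nearer and its foot stands on the mat, so it fits. I'll confirm it in a crop.

```bash
python3 - <<'E'
import cv2,numpy as np
a=cv2.imread('pics/scene.png')[175:280,205:305];b=cv2.imread('pics/top.png')[195:300,220:320]
cv2.imwrite('pics/crop.png',cv2.resize(np.hstack([a,b]),None,fx=4,fy=4,interpolation=cv2.INTER_CUBIC))
E
```

```text
(no output)
```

View pics/crop.png

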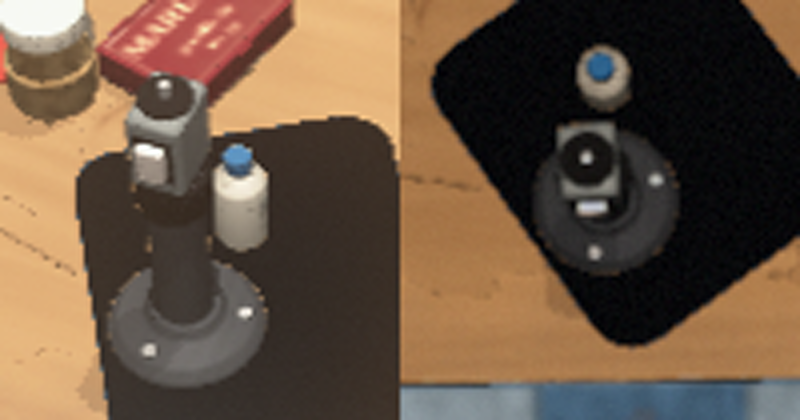

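The crop confirms it. The post stands on the mat with its white button facing the robot (scene crop 150,165; top crop 592,207), and the blue-capped dropper is behind it. Next I'll measure with the wrist camera from above.

```bash
cat >> h.py <<'E'
from scipy.spatial.transform import Rotation as R
def down(yaw,s=1):  # tool y along s*(cos yaw, sin yaw)
    y=s*np.array([np.cos(yaw),np.sin(yaw),0]); z=np.array([0,0,-1.]); return R.from_matrix(np.c_[np.cross(y,z),y,z]).as_rotvec()
def wristT(f,s): 
    T=np.eye(4); T[:3,:3]=R.from_rotvec(s['eef_rot']).as_matrix(); T[:3,3]=s['position']; return T@np.array(f['T_tool_cam'])
E
python3 - <<'E'
from h import *
p=get_state()['position']; move_l([p[0],p[1],.33],velocity=.2)
for s in(1,-1):
    for x in((.44,.185,.34),(.485,.185,.148),(.485,.185,.248)): print(s,x,ik(x,down(0,s)))
def q6(s):
    q=ik((.44,.185,.34),down(0,s)); return 9 if q is None else abs(q[5])
s=1 if q6(1)<q6(-1) else -1
movep((.44,.185,.34),down(0,s))
st=get_state(); f=grab_frame("wrist"); save(f,'w1.png'); T=wristT(f,st); print(s,T.round(3),st['clock'])
for n,z in(("monopod",0),("grip",.167),("button_face",.167),("dropper",.0036)):
    for d in tip_of("wrist",n): print(n,round(d['score'],2),np.round(d['centre']),at_z(f,d['centre'],z,T).round(4))
E
```

```text
1 (0.44, 0.185, 0.34) [ 0.2431992   0.13760663 -0.16077771  1.27241198  0.          1.81399553]
1 (0.485, 0.185, 0.148) [ 0.22214041  0.3432185  -0.39763646  0.82994137  0.          1.79293673]
1 (0.485, 0.185, 0.248) [ 0.22214041  0.25802318 -0.24340049  1.06937266  0.          1.79293673]
-1 (0.44, 0.185, 0.34) [ 0.2431992   0.13760663 -0.16077771  1.27241198  0.         -1.32759712]
-1 (0.485, 0.185, 0.148) [ 0.22214041  0.3432185  -0.39763646  0.82994137  0.         -1.34865592]
-1 (0.485, 0.185, 0.248) [ 0.22214041  0.25802318 -0.24340049  1.06937266  0.         -1.34865592]
-1 [[-1.    -0.001 -0.001  0.439]
 [-0.001  0.96   0.28   0.113]
 [ 0.001  0.28  -0.96   0.483]
 [ 0.     0.     0.     1.   ]] 3.6917
monopod 0.79 [250. 169.] [0.4819 0.1831 0.    ]
monopod 0.69 [272. 284.] [0.4466 0.3986 0.    ]
grip 0.97 [238. 192.] [0.4804 0.1843 0.167 ]
grip 0.88 [267. 352.] [0.4505 0.3997 0.167 ]
button_face 0.6 [262. 189.] [0.4544 0.1817 0.167 ]
button_face 0.47 [290. 356.] [0.4205 0.4072 0.167 ]
dropper 0.67 [203. 170.] [0.5583 0.1853 0.0036]
```

View pics/w1.png

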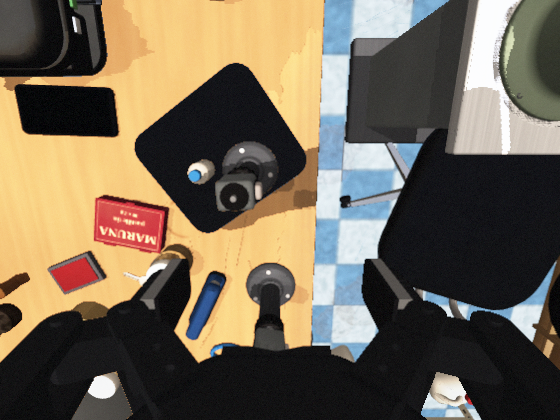

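The wrist view shows the head at (238,192), its white button at (262,189) on the robot side, and the dropper at (200,172). The gripper shadow is clear of things. I'll enlarge the head with projected models at several yaws to settle the yaw.

```bash
python3 - <<'E'
from h import *
st=get_state(); f=grab_frame("wrist"); T=wristT(f,st)
ftop=grab_frame("top"); 
c=np.array([.4825,.1845]); out=[]
for g,TT,(u,v) in((f,T,(203,152)),(ftop,None,(232,205))):
  for yaw in(0,.12):
    k=8 if 0 else 6
    im=cv2.resize(np.ascontiguousarray(g['img'][v:v+64,u:u+64,::-1]),None,fx=5,fy=5,interpolation=cv2.INTER_CUBIC)
    r=np.array([[np.cos(yaw),-np.sin(yaw)],[np.sin(yaw),np.cos(yaw)]])
    def L(pts,z,col):
        q=np.array([proj(g,[*(c+r@p),z],TT) for p in np.array(pts)]); cv2.polylines(im,[np.int32((q-[u,v]+.5)*5)],True,col,1)
    L([(-.02,-.016),(-.02,.016),(.02,.016),(.02,-.016)],.192,(0,255,0))
    L([(-.027,-.008),(-.027,.008),(-.02,.008),(-.02,-.008)],.179,(0,0,255))
    a=np.linspace(0,6.28,30); L(np.c_[np.cos(a),np.sin(a)]*.046,.024,(255,255,0))
    out.append(im)
cv2.imwrite('pics/fit.png',cv2.resize(np.vstack([np.hstack(out[:2]),np.hstack(out[2:])]),(600,600)))
E
```

```text
(no output)
```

View pics/fit.png

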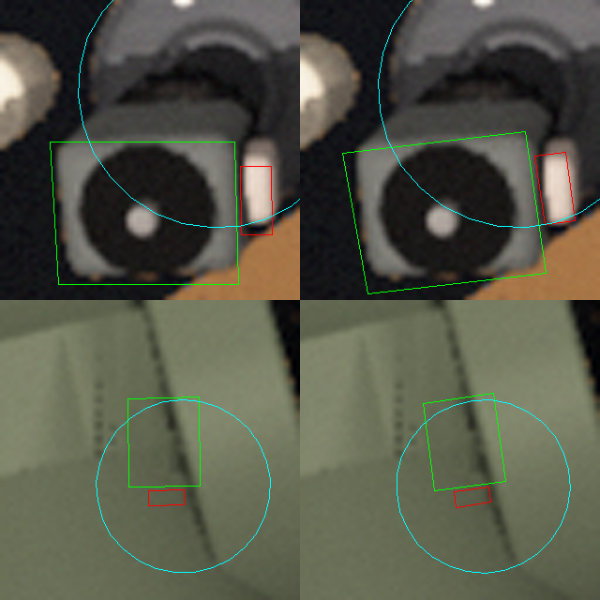

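The yaw is about 0.03 rad and the grip about (0.4815, 0.1835). The button on the wrist image at (262,189) agrees with the -x side. Descending and squeezing.

```bash
python3 - <<'E'
from h import *
c=np.array([.4815,.1835]); yaw=.03; u=np.array([np.cos(yaw),np.sin(yaw)])
xy=c-.0015*u
movep([*xy,.30],down(yaw,-1))
print(move_l([*xy,.144],velocity=.1,until_force=8))
s0=get_state(); print(s0['position'],s0['contact_force'],s0['clock'])
try: r=grab(15)
except Exception as e: print('E',e); r=grab(20)
sleep(.3); s=get_state(); print(r,s['finger_gap'],s['finger_gap']*85,s['grasp_force'],s['contact_force'],s['wrist_torque'],s['position'],s['clock'])
f=grab_frame("wrist"); save(f,'w2.png')
E
```

```text
False
[0.48043447 0.18355966 0.1445292 ] [-0.25354844 -0.12136617  0.07745366] 6.0917
False 0.48732637559026637 41.422741925172645 23.65115314722061 [ 4.14120325 -0.35654224  3.72148393] [-0.07188605 -0.61145085  0.28864049] [0.48201828 0.18363016 0.14497195] 6.8583
```

View pics/w2.png

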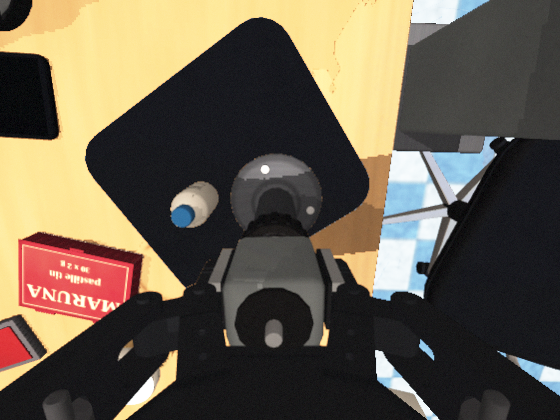

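The image shows the pads on the button (right) and the back face (left). The gap is 41.4 mm, so the button is in, and the dropper is untouched. I'll relieve the small sideways load, then lift.

```bash
python3 - <<'E'
from h import *
def p(t):
    s=get_state(); print(t,np.round(s['position'],4),'gap',round(s['finger_gap']*85,2),'g',round(s['grasp_force'],1),'F',np.round(s['contact_force'],1),round(s['clock'],2))
x,y,z=.482,.1836,.1445
move_l([x,y,z],velocity=.02); p('shift')
for d in(.012,.045,.09):
    move_l([x,y,z+d],velocity=.04); p(d)
print(move_l([x,y,z+.106],velocity=.015,until_force=9)); sleep(.2); p('end')
f=grab_frame("wrist"); save(f,'w3.png')
E
```

```text
shift [0.482  0.1836 0.145 ] gap 41.09 g 20.4 F [0.8 1.1 5.4] 7.16
0.012 [0.482  0.1836 0.1565] gap 41.28 g 21.5 F [ 3.4 -0.1 -1.6] 7.61
0.045 [0.482  0.1836 0.1896] gap 40.97 g 21.5 F [ 2.9  0.3 -1.3] 8.58
0.09 [0.4819 0.1836 0.2345] gap 41.61 g 21.3 F [ 1.9  0.1 -1.5] 9.86
True
end [0.482  0.1836 0.2442] gap 41.36 g 24.2 F [ 2.2  0.7 -1.4] 10.79
```

View pics/w3.png

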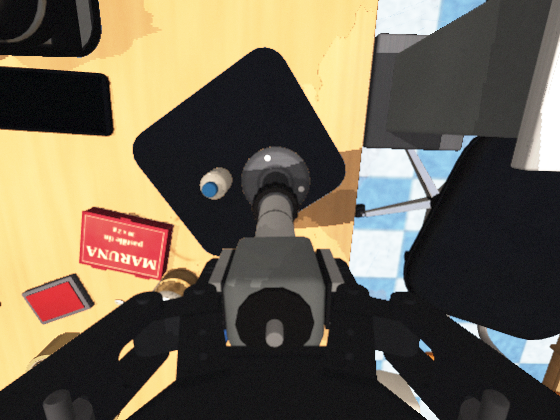

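The bright inner tube is showing, and the head sits in the fingers as before (stud still near (275,335)), so it did not slip. It has risen 99 mm. I'll nudge it firmly onto the end stop and check.

```bash
python3 - <<'E'
from h import *
z=get_state()['position'][2]
for k in range(1,6):
    move_l([.482,.1836,z+.0007*k],velocity=.01); sleep(.25); s=get_state()
    print(k,np.round(s['position'],4),round(s['finger_gap']*85,2),round(s['grasp_force'],1),np.round(s['contact_force'],1),round(s['clock'],2))
    if s['contact_force'][2]<-9 or s['grasp_force']>25.5: break
f=grab_frame("wrist"); save(f,'w4.png')
a=cv2.imread('pics/w3.png');b=cv2.imread('pics/w4.png')
fs=grab_frame("scene"); save(fs,'s4.png')
for n,zz in(("jar",0),("dropper",.0036),("tape",0)):
    for d in tip_of("scene",n)[:2]: print(n,round(d['score'],2),np.round(d['centre']),at_z(fs,d['centre'],zz).round(3))
A=cv2.matchTemplate(b[310:360,235:320],a[318:352,250:302],cv2.TM_CCOEFF_NORMED); print(cv2.minMaxLoc(A))
E
```

```text
1 [0.482  0.1836 0.2448] 41.49 24.1 [ 3.1  0.6 -3. ] 11.34
2 [0.482  0.1836 0.2453] 40.74 23.9 [ 4.7  1.6 -7.2] 11.84
3 [0.482  0.1836 0.2453] 41.4 23.3 [  6.    1.5 -12.7] 12.34
jar 0.93 [220. 198.] [0.617 0.343 0.   ]
dropper 0.5 [263. 234.] [0.55  0.187 0.004]
tape 0.74 [379. 288.] [ 0.516 -0.108  0.   ]
(-0.4408876895904541, 0.995810329914093, (33, 3), (15, 8))
```

View pics/s4.png

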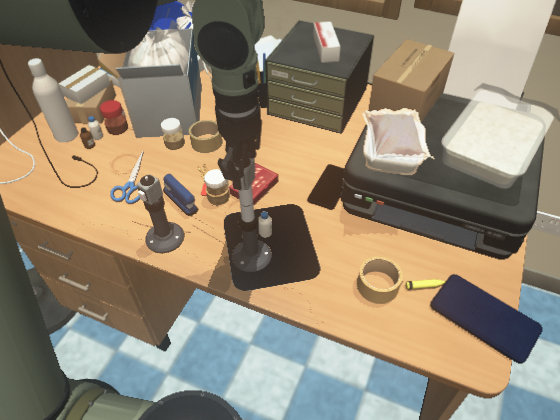

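The post is fully extended against the end stop: the rise is about 100 mm, the position has stalled and the force is growing. The button is in, and the jar (217,190), dropper (265,225) and tape (379,280) are where they were.

```bash
python3 -c "
from cell import *
s=get_state();print(s['contact_force'],s['grasp_force']);print(sign_off())"
```

```text
[  6.05820287   1.46021656 -12.81328324] 23.317492604255676
the job is handed in; nothing more can be done
None
```

The post is raised about 100 mm to its second stop and held there with the button squeezed at about 23 N (highest reading 24 N; the gripper's minimum is 20 N); the jar, bottle and tape roll are undisturbed, and the job is handed in.

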